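Tip the tea lights into their box and close it with the tray

ROBOT

A 7-joint arm with a two-finger parallel gripper is mounted at the origin on a cart in front of the work surface, level with it; the furniture and walls round the work are solid. World frame = base frame: x ahead of the robot, y to its left, z up, the work surface at z = 0. Lengths are in m, angles in rad, forces in N, time in s.
With the tool pointing down it reaches from about 0.425 to 0.925 m from the base axis. Payload 6.8 kg.
Tool frame: the origin (TCP) lies on the centre line of the jaws, within the pads' length; the fingertips stand 11 mm ahead of it and the grasp point (between the pads) lies 8 mm behind it (ctrl.nose_length is the distance from the TCP to the fingertips, in m); z points along the fingers, x is the direction in which the jaws open and shut, and the axes are right-handed (so a half turn about z gives the same grasp; the last joint's range is limited). The gripper opens to 88 mm and grips with 3 to 60 N. Pads are 20 mm wide; open, the fingers measure 115 mm over their backs; the gripper's body (75 mm by 178 mm) begins 61 mm behind the grasp point.
Start: joints at [-1.438, 0.477, 0.022, 1.555, -0.011, 1.109, -0.083], TCP at [0.161, 0.656, 0.234] pointing down, gripper open.
Joint ranges: [-2.96, 2.96], [-0.34, 2.1], [-1.41, 1.46], [0.24, 2.44], [-1.37, 4.51], [0.17, 1.92], [-2.96, 2.96]. Speed limits (rad/s): [2.39, 2.39, 3.14, 3.14, 3.14, 3.14, 3.14].

INTERFACE

Orientations are given as a rotation vector (axis times angle).
In Python, from station import ctrl, vision, job gives the robot as it stands. The module is installed in compiled form; this text tells all that it offers.
- The arm moves only by the tool step_arm, never from a script. Its argument "series" is text: rows parted by semicolons, each of 7 numbers parted by spaces: the shift along the tool's x, y, z in m, then the turn, a rotation vector about the tool's x, y, z in rad, then the finger opening in m, from 0 to 0.0878. In form: dx dy dz rx ry rz hand; .... A call has 1 to 20 rows; each row is the pose to reach, as a shift and turn from the pose commanded when the call began, along the tool's axes at that moment; what a row does not reach only later rows make up. A row lasts 1/12 s, in which the tool goes at most 41.7 mm and 7.16 degrees, less where a joint would pass 70% of its speed; a pose out of reach is approached as far as the arm can. A call with a gripper value outside its range is refused whole. The fingers move at their own pace and stop on an object; the grip force is fixed at half the most. Time passes only in rows, so rows that repeat a pose let the fingers close. It gives the time, the measured TCP pose, the force and the opening at its end, in the units of the state.
- ctrl.read_state(): the state, without advancing time (a new reading comes with each control period).
- vision.snapshot(name): name is "scene" or "top"; returns the picture (420x560x3 uint8, red, green, blue); there is no depth.
- vision.get_calibration(name): a dict with "vertical_fov" (degrees; the focal length in pixels is half the picture's height over the tangent of half this angle, whatever the lens; pixels are square), "cx", "cy" (the principal point, pixels), "k1" (the pictures are not rectified: a ray, as slopes to the right and down, at radius r is drawn at 1 + k1 r^2 times it, then the intrinsics apply), "R" (3x3) and "t" (3): a world point X has camera coordinates R X + t. Camera axes: x right, y down, z forward; pixel columns grow to the right and rows downward; lengths in m; the calibration is good to about 2 mm. A picture is of the moment at which its call begins. get_calibration takes no time and is no camera call.
- job.hand_in(): hands the job in, once; it reports no verdict.
The state is a dict: "time_s": time; "joint_pos": joint angles; "qd": joint speeds; "tau": joint torques, N m; "eef_pos": TCP position; "orientation": TCP orientation; "wrist_force": force on the tool from outside, world axes, zero at the start; "torque": the same for the moment, N m; "grip_width": opening from 0.0 (shut) to 1.0 (fully open).
Only numpy, scipy, OpenCV 4.12 (cv2) and the standard library are available. Lean on these libraries where they do the work, as an engineer would, in place of code of your own. Each camera call takes 0.05 s, during which the arm holds its last target.

TASK

Carry the blue tray by its wooden handle to the wooden box and tip it so that all three tea lights slide off its open lip into the box; do not touch the lights with the gripper. Then close the box with the empty tray: lower it level so that its two holes go over the two brass pins and it rests flush on the box's rim, let go and draw back. Leave the matches, timer, salt shaker and cork standing where they are.

Things in the scene. Friction and masses are not known exactly. Their poses are not given: they have to be found in the camera images.
- tray: Loose tray, about 0.35 kg, slick blue enamel: plate 174 mm (x) by 134 mm (y), 5 mm thick, 22 mm walls on three sides, open pouring lip (92 mm wide) on its +x side. Origin: middle of the plate's underside. x to the lip (roughly to the right, world -y, at the start), y along the handle bar, z up. Tea lights start to slide at 15 to 25 degrees of tip; 45 degrees empties it surely.
- tray_handle (a point): Centre of the tray's wooden handle bar, 72 mm above the middle of the plate's underside. The bar runs along the tray's y; it is 14 mm wide (x), 20 mm high (z), about 120 mm long between its two steel posts, with 57 mm free between it and the plate. Axes as the tray's.
- tray_lip (a point): Middle of the tray's pouring lip at the plate's underside: 87 mm along the tray's +x from its middle and 72 mm below the handle bar's centre. Axes as the tray's.
- tray_base (a point): Middle of the plate's underside, 72 mm below the bar's centre. Axes as the tray's. On each side of the tray a 5 mm thick lug, 36 mm wide and reaching to 95 mm from the middle, has a through hole 10 mm in diameter, its centre 80.5 mm from this point along the tray's +y and -y. The tray fits the box either way round.
- candle_box: Open wooden box, fixed where it stands, outside 170 mm (x) by 130 mm (y), 70 mm high, walls and floor 6 mm. Origin at the centre of its underside, z up. On each long side (its +y and -y) a lug, its top level with the rim, reaching to 95 mm from the middle, carries an upright brass pin.
- box_mouth (a point): Centre of the box's mouth in the plane of the rim, 70 mm above the box's underside. Axes as the box's. When the box is closed, the tray's underside middle lies here.
- pin_left (a point): Tip of the brass pin on the box's +y side: 20 mm above the rim, 80 mm from the box's middle along +y. The pin is 8 mm in diameter, its upper 8 mm tapering to 3 mm at the tip.
- pin_right (a point): Tip of the like brass pin on the box's -y side, 80 mm from the middle along -y.
- tea_light_mid (a point): Centre (half-way up) of one tea light: a white-grey round cup 38 mm in diameter, 15 mm high, about 20 g, lying loose on the tray's plate at the start.
- tea_light_b_mid (a point): Centre (half-way up) of the second tea light: a white-grey round cup 38 mm in diameter, 15 mm high, about 20 g, lying loose on the tray's plate at the start.
- tea_light_c_mid (a point): Centre (half-way up) of the third tea light: a white-grey round cup 38 mm in diameter, 15 mm high, about 20 g, lying loose on the tray's plate at the start.
- match_box: small red box of matches, 54 x 36 x 15 mm; stands on the hob or mat, not part of the work; origin at the centre of its underside
- egg_timer: red and white wind-up kitchen timer, 61 mm across, 52 mm high; stands on the hob or mat, not part of the work; origin at the centre of its underside
- salt_shaker: clear salt shaker with a grey top, 44 mm across, 90 mm high; stands on the hob or mat, not part of the work; origin at the centre of its underside
- cork: upright bottle cork, 24 mm across, 40 mm high; stands on the hob or mat, not part of the work; origin at the centre of its underside
- tea_light: The same tea light as its centre point tea_light_mid; origin at the centre of its underside.
- tea_light_b: The same tea light as its centre point tea_light_b_mid; origin at the centre of its underside.
- tea_light_c: The same tea light as its centre point tea_light_c_mid; origin at the centre of its underside.

How it is judged:
On the way:
1. all three tea lights lie in the box, off the tray, while the tray is still held above the box (x of tea_light_mid in the frame of candle_box between -0.085 and 0.085 m and y of tea_light_mid in the frame of candle_box between -0.065 and 0.065 m and z of tea_light_mid in the frame of candle_box between 0 and 0.068 m and x of tea_light_b_mid in the frame of candle_box between -0.085 and 0.085 m and y of tea_light_b_mid in the frame of candle_box between -0.065 and 0.065 m and z of tea_light_b_mid in the frame of candle_box between 0 and 0.068 m and x of tea_light_c_mid in the frame of candle_box between -0.085 and 0.085 m and y of tea_light_c_mid in the frame of candle_box between -0.065 and 0.065 m and z of tea_light_c_mid in the frame of candle_box between 0 and 0.068 m and height (world z) of tray_handle above 0.16 m), for 0.1 s.
At the end, for the whole second after the job is handed in: All three tea lights are inside the box below its rim; the tray lies level (within about 2 degrees) on the rim with both holes over the pins, its underside within 3 mm of the rim's height and its middle within 5 mm of the box's, at rest and released (x of tea_light_mid in the frame of candle_box between -0.085 and 0.085 m and y of tea_light_mid in the frame of candle_box between -0.065 and 0.065 m and z of tea_light_mid in the frame of candle_box between 0 and 0.068 m and x of tea_light_b_mid in the frame of candle_box between -0.085 and 0.085 m and y of tea_light_b_mid in the frame of candle_box between -0.065 and 0.065 m and z of tea_light_b_mid in the frame of candle_box between 0 and 0.068 m and x of tea_light_c_mid in the frame of candle_box between -0.085 and 0.085 m and y of tea_light_c_mid in the frame of candle_box between -0.065 and 0.065 m and z of tea_light_c_mid in the frame of candle_box between 0 and 0.068 m and z of tray_base in the frame of box_mouth between -0.003 and 0.003 m and horizontal distance between tray_base and box_mouth below 0.005 m and angle between the y axis of tray_base and the y axis of candle_box, either way round below 0.06 rad and angle between tray_base's own z axis and vertical below 0.03 rad and linear speed of tray below 0.02 m/s and contact force between the fingers and tray below 0.2 N); the robot touches nothing.
It fails at once if the gripper touches a tea light (contact force between the fingers and tea_light above 0.5 N or contact force between the fingers and tea_light_b above 0.5 N or contact force between the fingers and tea_light_c above 0.5 N).
It fails at once if the matches, timer, salt shaker or cork are shifted by more than 3 cm or knocked over (distance of any of match_box, egg_timer, salt_shaker, cork from where it was at the start of the episode above 0.03 m or angle between any of match_box, egg_timer, salt_shaker, cork's own z axis and vertical above 0.6 rad).
It also fails if it takes over 56 s, if anything falls off the work surface, if the arm or the gripper's body presses on something with over 40 N, if the wrist force passes 120 N, or if a joint passes its speed limit or range.

## Working session

There is one attempt and no reset: what is moved stays moved. The work goes in short steps, Python scripts to look and compute and a tool call to move; the robot and the scene stay as the last step left them, time stands still between calls to the robot, and variables do not carry over. Pictures are saved under pics/ and viewed, and the job is handed in when it is done.

Besides the shell and the picture viewer there is one more tool, called after "Request:" as name(argument=value, ...) on one line, values as JSON. step_arm: Moves the arm, as the interface text tells. Its arguments: {"type":"object","properties":{"series":{"type":"string"}},"required":["series"]}

```bash
mkdir -p pics; ls
python3 - <<'E'
from station import ctrl, vision, job
import cv2, numpy as np
for n in ("scene","top"):
    im=vision.snapshot(n); cv2.imwrite(f"pics/{n}0.png",im[:,:,::-1])
    c=vision.get_calibration(n); print(n,c)
print(ctrl.read_state(), ctrl.nose_length)
E
```

```text
pics
scene {'vertical_fov': 50.60301929191488, 'cx': 278.71471609336515, 'cy': 212.17074401186426, 'k1': -0.0449207445747298, 'R': array([[ 0.58982679, -0.80752932, -0.00086852],
       [-0.51491908, -0.37527265, -0.77073262],
       [ 0.62206326,  0.45504596, -0.63715812]]), 't': array([-0.33564397,  0.40741174,  0.66828823])}
top {'vertical_fov': 47.83703165665415, 'cx': 277.05451342969974, 'cy': 211.12580762706585, 'k1': 0.0078031432805840805, 'R': array([[-0.02635126, -0.99958348, -0.01176748],
       [-0.99324412,  0.0275113 , -0.11273533],
       [ 0.11301211,  0.00871726, -0.99355537]]), 't': array([0.03656627, 0.58944397, 1.10289661])}
{'time_s': 0.1, 'joint_pos': array([-1.4380501 ,  0.47771525,  0.02234159,  1.55626845, -0.01151134,
        1.10929352, -0.08311895]), 'qd': array([ 0.00065909, -0.00151102,  0.00162885, -0.00181824, -0.00052664,
        0.0003549 , -0.00027465]), 'tau': array([ 4.13782822e-03, -5.84098077e+01,  1.54004652e+00, -2.73317063e+01,
       -5.42166259e-02,  1.30703111e-02,  3.95066763e-05]), 'eef_pos': array([0.16089084, 0.65504593, 0.23281589]), 'orientation': array([ 2.47140515e+00,  1.93784323e+00, -1.82140015e-03]), 'wrist_force': array([-0.15068849, -0.43807309, -0.71812548]), 'torque': array([0.03856334, 0.00855175, 0.01144333]), 'grip_width': 0.9989559764615861} 0.011
```

View pics/scene0.png

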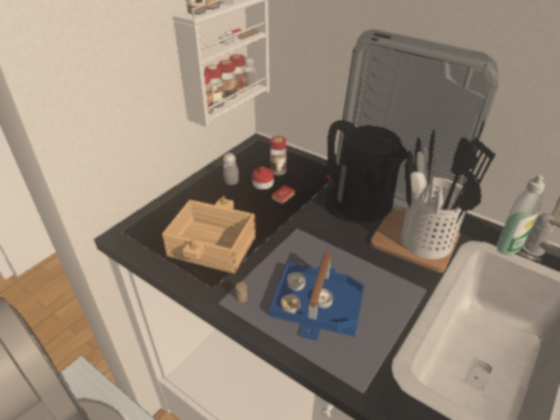

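View pics/top0.png

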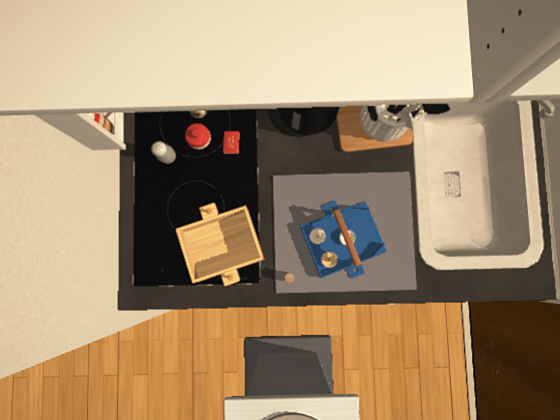

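Run:
```python
import cv2
a=cv2.imread("pics/top0.png"); 
cv2.imwrite("pics/t_tray.png",cv2.resize(a[185:295,270:420],None,fx=5,fy=5,interpolation=cv2.INTER_CUBIC))
cv2.imwrite("pics/t_box.png",cv2.resize(a[190:300,160:310],None,fx=5,fy=5,interpolation=cv2.INTER_CUBIC))
b=cv2.imread("pics/scene0.png")
cv2.imwrite("pics/s_both.png",cv2.resize(b[185:345,150:380],None,fx=3.4,fy=3.4,interpolation=cv2.INTER_CUBIC))
```

```text
(no output)
```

View pics/t_tray.png

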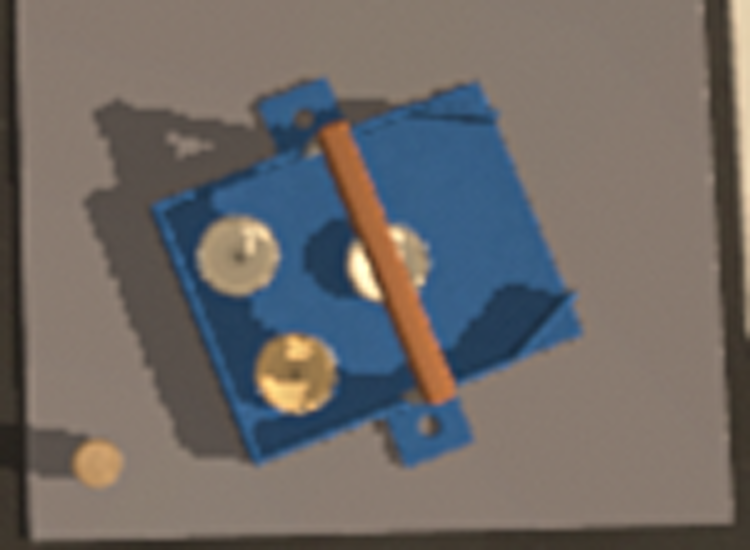

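View pics/t_box.png

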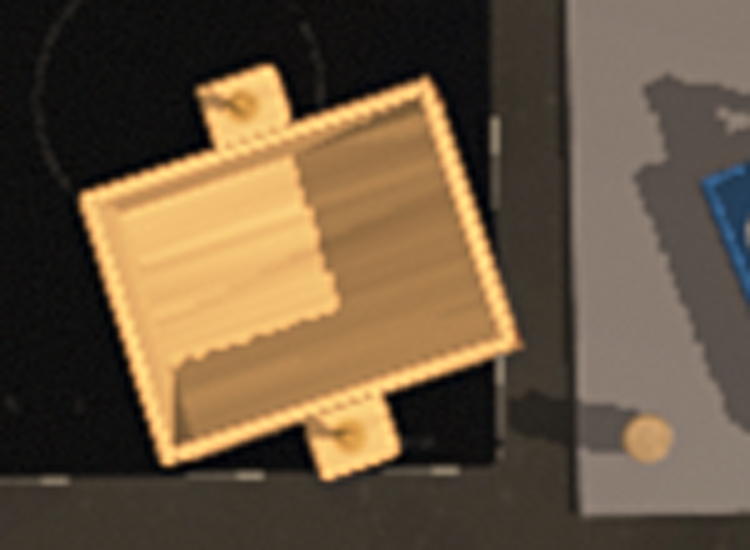

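View pics/s_both.png

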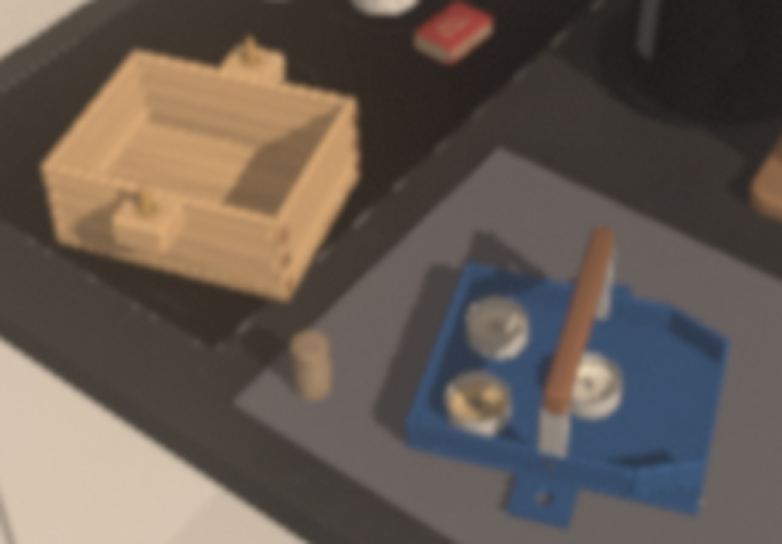

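```bash
cat > h.py <<'E'
import numpy as np, cv2
from station import ctrl, vision, job
def K(c): 
    f=210/np.tan(np.radians(c["vertical_fov"])/2); return f
def ray(n,uv):
    c=vision.get_calibration(n); f=K(c)
    d=np.array([(uv[0]-c["cx"])/f,(uv[1]-c["cy"])/f]); 
    s=d.copy()
    for _ in range(20): s=d/(1+c["k1"]*(s@s))
    R=c["R"]; return -R.T@c["t"], R.T@np.array([s[0],s[1],1])
def onz(n,uv,z):
    o,d=ray(n,uv); return o+d*(z-o[2])/d[2]
def proj(n,X):
    c=vision.get_calibration(n); p=c["R"]@np.asarray(X)+c["t"]; s=p[:2]/p[2]; s=s*(1+c["k1"]*(s@s)); return s*K(c)+[c["cx"],c["cy"]]
def crop(uv,o,k): return (np.array(uv)+.5)/k-.5+np.array(o)
E
python3 - <<'E'
from h import *
np.set_printoptions(precision=4,suppress=True)
T=lambda u,z:onz("top",crop(u,(270,185),5),z)
B=lambda u,z:onz("top",crop(u,(160,190),5),z)
S=lambda u,z:onz("scene",crop(u,(150,185),3.4),z)
print("cams",ray("top",(280,210))[0],ray("scene",(280,210))[0])
h1,h2=T((305,118),.004),T((428,425),.004); print("holes",h1,h2,(h1+h2)/2,np.linalg.norm(h1-h2), np.degrees(np.arctan2(*(h1-h2)[1::-1])))
print("scene hole2",S((543,497),.004))
b=[T((333,127),.082),T((440,400),.082)];print("bar",b,(b[0]+b[1])/2,np.linalg.norm(b[0]-b[1]))
q=[T(u,.026) for u in((155,205),(258,462))];print("back corners",q,np.linalg.norm(q[0]-q[1]))
c=[B(u,.07) for u in((80,192),(430,77),(520,345),(168,465))]
print("box",c,sum(c)/4,[np.linalg.norm(c[i]-c[(i+1)%4]) for i in range(4)])
d=c[0]-c[3]+c[1]-c[2];print("yaw of box y", np.degrees(np.arctan2(d[1],d[0])))
d=c[1]-c[0]+c[2]-c[3];print("yaw of box -+x", np.degrees(np.arctan2(d[1],d[0])))
sc=[S(u,.07) for u in((135,50),(357,98),(285,215),(43,168))]
print("boxS",sc,sum(sc)/4,[np.linalg.norm(sc[i]-sc[(i+1)%4]) for i in range(4)])
d=sc[0]-sc[3]+sc[1]-sc[2];print(np.degrees(np.arctan2(d[1],d[0])))
print("pinsS",S((248,40),.09),S((147,192),.09))
print("cork", T((98,462),.04))
for n,u,z in(("salt",(158,147),.09),("timer",(197,136),.04),("match",(231,142),.015)): print(n,onz("top",u,z))
print("cabinet",[onz("top",(300,108),z) for z in(0,.4,.6)])
E
```

```text
cams [0.4618 0.0107 1.1627] [-0.008  -0.4223  0.7395]
holes [ 0.5972 -0.111   0.004 ] [ 0.4458 -0.1647  0.004 ] [ 0.5215 -0.1379  0.004 ] 0.16063081908457794 19.505078359488504
scene hole2 [ 0.4496 -0.162   0.004 ]
bar [array([ 0.5835, -0.1155,  0.082 ]), array([ 0.4579, -0.1588,  0.082 ])] [ 0.5207 -0.1372  0.082 ] 0.13287809893760094
back corners [array([ 0.5545, -0.035 ,  0.026 ]), array([ 0.4307, -0.08  ,  0.026 ])] 0.13165182018255897
box [array([0.5532, 0.2565, 0.07  ]), array([0.6024, 0.0931, 0.07  ]), array([0.4772, 0.0541, 0.07  ]), array([0.4269, 0.2164, 0.07  ])] [0.5149 0.155  0.07  ] [np.float64(0.17060610294002065), np.float64(0.13117735367434671), np.float64(0.16991072001926283), np.float64(0.13253290391915695)]
yaw of box y 17.459782497781244
yaw of box -+x -73.00532204530369
boxS [array([0.5563, 0.2624, 0.07  ]), array([0.6084, 0.0989, 0.07  ]), array([0.4905, 0.0635, 0.07  ]), array([0.43  , 0.2213, 0.07  ])] [0.5213 0.1615 0.07  ] [np.float64(0.17161728686688227), np.float64(0.123061441437782), np.float64(0.16902522311827714), np.float64(0.13288902653508539)]
17.424870326232856
pinsS [0.5948 0.1855 0.09  ] [0.4402 0.1323 0.09  ]
cork [ 0.4331 -0.0038  0.04  ]
salt [0.7412 0.2925 0.09  ]
timer [0.7789 0.2105 0.04  ]
match [0.7682 0.1306 0.015 ]
cabinet [array([ 0.8551, -0.0441,  0.    ]), array([ 0.7198, -0.0252,  0.4   ]), array([ 0.6521, -0.0158,  0.6   ])]
```

Run:
```python
from h import *
np.set_printoptions(precision=3,suppress=True)
print(onz("top",(118,308),0),onz("top",(121,140),0),onz("scene",(103,240),0),onz("scene",(250,140),0))
for uv in ((0,385),(60,347)):
  for z in (-.9,-.5,0,.3,.6): print(uv,z,onz("top",uv,z))
# scene wall vertical edge
for uv in ((103,240),(60,110),(5,20)):
  print(uv,[onz("scene",uv,z) for z in (-.3,0,.2,.4)])
for z in(0,.2,.4,.6): print(z,proj("scene",[.36,.37,z]),proj("top",[.36,.37,z]))
```

```text
[0.369 0.412 0.   ] [0.785 0.41  0.   ] [0.375 0.39  0.   ] [0.957 0.399 0.   ]
(0, 385) -0.9 [-0.01   1.218 -0.9  ]
(0, 385) -0.5 [ 0.082  0.984 -0.5  ]
(0, 385) 0 [0.196 0.691 0.   ]
(0, 385) 0.3 [0.265 0.516 0.3  ]
(0, 385) 0.6 [0.333 0.34  0.6  ]
(60, 347) -0.9 [ 0.14   0.968 -0.9  ]
(60, 347) -0.5 [ 0.202  0.783 -0.5  ]
(60, 347) 0 [0.28  0.551 0.   ]
(60, 347) 0.3 [0.327 0.411 0.3  ]
(60, 347) 0.6 [0.374 0.272 0.6  ]
(103, 240) [array([ 0.53,  0.72, -0.3 ]), array([0.375, 0.39 , 0.   ]), array([0.271, 0.171, 0.2  ]), array([ 0.168, -0.049,  0.4  ])]
(60, 110) [array([ 1.01 ,  1.729, -0.3  ]), array([0.717, 1.108, 0.   ]), array([0.521, 0.694, 0.2  ]), array([0.325, 0.28 , 0.4  ])]
(5, 20) [array([ 1.68 ,  3.585, -0.3  ]), array([1.193, 2.428, 0.   ]), array([0.868, 1.657, 0.2  ]), array([0.544, 0.886, 0.4  ])]
0 [103.229 246.757] [135.39  311.167]
0.2 [ 79.599 178.712] [104.452 320.907]
0.4 [49.502 90.032] [ 57.026 335.846]
0.6 [ 10.654 -28.385] [-24.915 361.68 ]
```

Run:
```python
import cv2
b=cv2.imread("pics/scene0.png");cv2.imwrite("pics/s_left.png",cv2.resize(b[0:420,0:260],None,fx=2.3,fy=1.42*1,interpolation=cv2.INTER_CUBIC))
a=cv2.imread("pics/top0.png");cv2.imwrite("pics/t_left.png",cv2.resize(a[100:420,0:300],None,fx=1.8,fy=1.8,interpolation=cv2.INTER_CUBIC))
```

```text
(no output)
```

View pics/s_left.png

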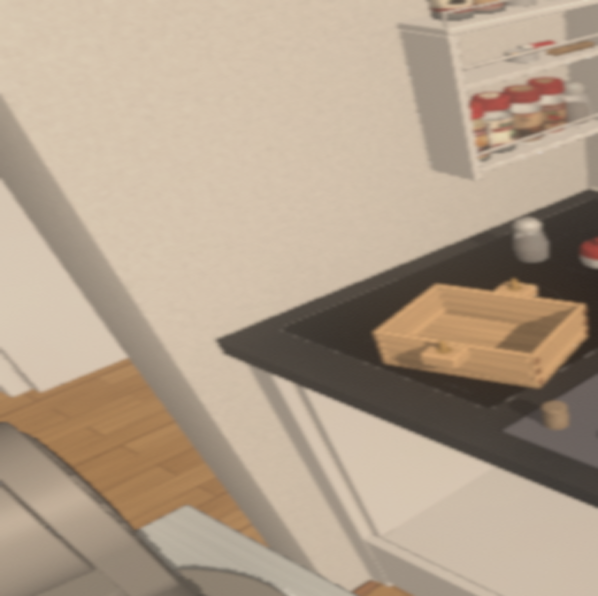

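View pics/t_left.png

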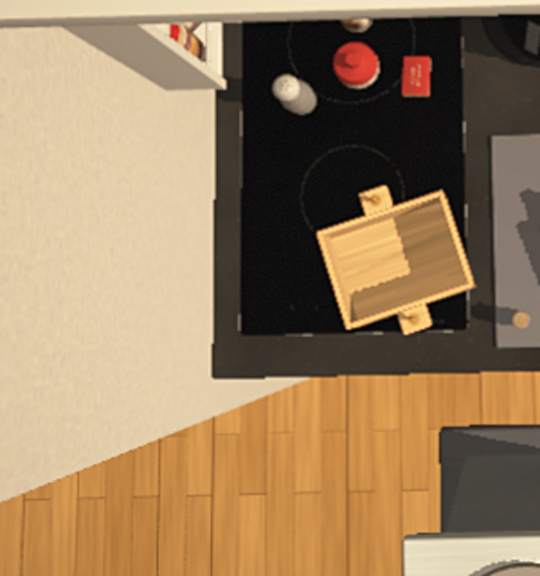

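Run:
```python
from h import *
np.set_printoptions(precision=3,suppress=True)
for uv in ((3,70),(50,175),(90,335/1.42*1.2),(105,370)):
    o,d=ray("scene",uv); print(uv,o+d*(.41-o[1])/d[1])
for uv in ((0,278),(120,232),(170,210)):
    u=(uv[0]/1.8,uv[1]/1.8+100) 
for uv in ((0,385),(60,347),(120,325)):
    o,d=ray("top",uv); print(uv,o+d*(.41-o[1])/d[1])
```

```text
(3, 70) [0.309 0.41  0.446]
(50, 175) [0.32  0.41  0.216]
(90, 283.0985915492958) [ 0.313  0.41  -0.115]
(105, 370) [ 0.256  0.41  -0.45 ]
(0, 385) [0.306 0.41  0.48 ]
(60, 347) [0.328 0.41  0.303]
(120, 325) [ 0.327  0.41  -0.009]
```

```bash
cat >> h.py <<'E'
from scipy.spatial.transform import Rotation as Ro, Slerp
def Rtool(yaw,tilt=0):
    # tool x horizontal yaw (deg, -tray x dir), z down; tilt>0 lowers tray lip (tray x = -tool x)
    Y=np.radians(yaw); X=np.array([np.cos(Y),np.sin(Y),0]); Z=np.array([0,0,-1.]); Yt=np.cross(Z,X)
    R=np.c_[X,Yt,Z]
    return Ro.from_matrix(R)*Ro.from_rotvec([0,np.radians(tilt)*TS,0])
TS=1
def rows(wps,hand,step=.036,rot=6.,p0=None,R0=None,hold=0):
    s=ctrl.read_state()
    p0=s["eef_pos"] if p0 is None else np.array(p0); R0=Ro.from_rotvec(s["orientation"]) if R0 is None else R0
    p,R=p0,R0; out=[]
    for q,Q in wps:
        q=np.array(q,float); n=int(max(np.ceil(np.linalg.norm(q-p)/step),np.ceil(np.degrees((R.inv()*Q).magnitude())/rot),1))
        sl=Slerp([0,1],Ro.concatenate([R,Q]))
        for i in range(1,n+1): out.append((p+(q-p)*i/n,sl(i/n)))
        p,R=q,Q
    out+= [out[-1]]*hold
    f=[]
    for q,Q in out:
        d=R0.inv().apply(q-p0); r=(R0.inv()*Q).as_rotvec()
        f.append(" ".join(f"{round(v,3)+0:g}" for v in d)+" "+" ".join(f"{round(v,3)+0:g}" for v in r)+f" {hand:g}")
    print(len(f)); print("; ".join(f))
E
python3 - <<'E'
from h import *
s=ctrl.read_state();print(Ro.from_rotvec(s["orientation"]).as_matrix().round(3))
print((Rtool(90).as_matrix()).round(3))
# tilt sign check: tray x=-tool x should go down with tilt
print(-Rtool(109,20).as_matrix()[:,0])
rows([((.155,.43,.26),Rtool(95)),((.21,.375,.27),Rtool(98)),((.40,.20,.27),Rtool(105))],.0878)
E
```

```text
[[ 0.239  0.971 -0.   ]
 [ 0.971 -0.239 -0.002]
 [-0.002  0.    -1.   ]]
[[ 0.  1.  0.]
 [ 1.  0.  0.]
 [ 0.  0. -1.]]
[ 0.30593399 -0.88849683 -0.34202014]
18
-0.031 0.007 -0.004 0 0 -0.047 0.0878; -0.063 0.014 -0.008 0 0 -0.094 0.0878; -0.094 0.021 -0.012 0 0.001 -0.141 0.0878; -0.126 0.027 -0.015 0 0.001 -0.187 0.0878; -0.157 0.034 -0.019 0 0.001 -0.234 0.0878; -0.189 0.041 -0.023 0 0.001 -0.281 0.0878; -0.22 0.048 -0.027 0 0.002 -0.328 0.0878; -0.233 0.07 -0.03 0 0.002 -0.346 0.0878; -0.247 0.092 -0.033 0 0.002 -0.363 0.0878; -0.26 0.114 -0.037 0 0.002 -0.38 0.0878; -0.276 0.143 -0.037 0 0.002 -0.396 0.0878; -0.291 0.171 -0.037 0 0.002 -0.411 0.0878; -0.307 0.199 -0.037 0 0.002 -0.426 0.0878; -0.323 0.228 -0.037 0 0.002 -0.442 0.0878; -0.338 0.256 -0.037 0 0.002 -0.457 0.0878; -0.354 0.284 -0.037 0 0.002 -0.472 0.0878; -0.369 0.312 -0.037 0 0.002 -0.487 0.0878; -0.385 0.341 -0.037 0 0.002 -0.503 0.0878
```

Request:
step_arm(series="-0.031 0.007 -0.004 0 0 -0.047 0.0878; -0.063 0.014 -0.008 0 0 -0.094 0.0878; -0.094 0.021 -0.012 0 0 -0.141 0.0878; -0.126 0.027 -0.015 0 0 -0.187 0.0878; -0.157 0.034 -0.019 0 0 -0.234 0.0878; -0.189 0.041 -0.023 0 0 -0.281 0.0878; -0.22 0.048 -0.027 0 0 -0.328 0.0878; -0.233 0.07 -0.03 0 0 -0.346 0.0878; -0.247 0.092 -0.033 0 0 -0.363 0.0878; -0.26 0.114 -0.037 0 0 -0.38 0.0878")

```text
time_s: 0.93
eef_pos: [0.2099, 0.3743, 0.2706]
orientation: [2.06, 2.372, -0.001]
wrist_force: [1.3, -0.1, -0.5]
grip_width: 0.999
```

Run:
```python
from h import *
s=ctrl.read_state();print(s["time_s"],s["joint_pos"].round(3),s["eef_pos"].round(4),Ro.from_rotvec(s["orientation"]).as_matrix().round(3),s["wrist_force"].round(2))
# tray: bar (.521,-.138), yaw 109.3
rows([((.38,.2,.27),Rtool(105)),((.47,0,.22),Rtool(109.3)),((.521,-.138,.18),Rtool(109.3))],.0878)
```

```text
0.9333 [-1.235e+00  2.400e-02  3.100e-02  2.064e+00 -1.000e-03  1.054e+00
  5.070e-01] [0.2099 0.3743 0.2706] [[-0.14  0.99 -0.  ]
 [ 0.99  0.14 -0.  ]
 [-0.   -0.   -1.  ]] [ 1.3  -0.12 -0.51]
19
-0.028 0.021 0 0 0 -0.017 0.0878; -0.056 0.041 0 0 0 -0.035 0.0878; -0.084 0.062 0 0 0 -0.052 0.0878; -0.112 0.082 0 0 0 -0.069 0.0878; -0.14 0.103 0 0 0 -0.086 0.0878; -0.168 0.123 0.001 0 0 -0.104 0.0878; -0.196 0.144 0.001 0 0 -0.121 0.0878; -0.227 0.153 0.008 0 0 -0.132 0.0878; -0.257 0.161 0.015 0 0 -0.142 0.0878; -0.287 0.17 0.022 0 0 -0.153 0.0878; -0.317 0.179 0.029 0 0 -0.164 0.0878; -0.347 0.188 0.036 0 0 -0.175 0.0878; -0.377 0.196 0.044 0 0 -0.185 0.0878; -0.407 0.205 0.051 0 0 -0.196 0.0878; -0.436 0.211 0.059 0 0 -0.196 0.0878; -0.465 0.217 0.067 0 0 -0.196 0.0878; -0.493 0.224 0.075 0 0 -0.196 0.0878; -0.522 0.23 0.083 0 0 -0.196 0.0878; -0.551 0.236 0.091 0 0 -0.196 0.0878
```

Request:
step_arm(series="-0.028 0.021 0 0 0 -0.017 0.0878; -0.056 0.041 0 0 0 -0.035 0.0878; -0.084 0.062 0 0 0 -0.052 0.0878; -0.112 0.082 0 0 0 -0.069 0.0878; -0.14 0.103 0 0 0 -0.086 0.0878; -0.168 0.123 0.001 0 0 -0.104 0.0878; -0.196 0.144 0.001 0 0 -0.121 0.0878; -0.227 0.153 0.008 0 0 -0.132 0.0878; -0.257 0.161 0.015 0 0 -0.142 0.0878; -0.287 0.17 0.022 0 0 -0.153 0.0878; -0.317 0.179 0.029 0 0 -0.164 0.0878; -0.347 0.188 0.036 0 0 -0.175 0.0878; -0.377 0.196 0.044 0 0 -0.185 0.0878; -0.407 0.205 0.051 0 0 -0.196 0.0878; -0.436 0.211 0.059 0 0 -0.196 0.0878; -0.465 0.217 0.067 0 0 -0.196 0.0878; -0.493 0.224 0.075 0 0 -0.196 0.0878; -0.522 0.23 0.083 0 0 -0.196 0.0878; -0.551 0.236 0.091 0 0 -0.196 0.0878; -0.551 0.236 0.091 0 0 -0.196 0.0878")

```text
time_s: 2.6
eef_pos: [0.5197, -0.1429, 0.1785]
orientation: [1.827, 2.554, -0.005]
wrist_force: [1.4, -0.7, -0.3]
grip_width: 0.998
```

Run:
```python
from h import *
s=ctrl.read_state();print(s["time_s"],s["joint_pos"].round(3),s["eef_pos"].round(4),Ro.from_rotvec(s["orientation"]).as_matrix().round(3),s["wrist_force"].round(2))
im=vision.snapshot("scene")[:,:,::-1]
cv2.imwrite("pics/s1.png",cv2.resize(im[150:370,190:420],None,fx=2.7,fy=2.7,interpolation=cv2.INTER_CUBIC))
im=vision.snapshot("top")[:,:,::-1]
cv2.imwrite("pics/t1.png",cv2.resize(im[150:370,190:420],None,fx=2.7,fy=2.7,interpolation=cv2.INTER_CUBIC))
rows([((.521,-.138,.064),Rtool(109.3))],.0878,step=.03)
```

```text
2.6 [-0.328  0.358  0.596  1.968 -0.252  0.889  2.299] [ 0.5197 -0.1429  0.1785] [[-0.323  0.946 -0.001]
 [ 0.946  0.323 -0.004]
 [-0.003 -0.002 -1.   ]] [ 1.36 -0.74 -0.34]
4
0 0 0.029 0 0 -0.001 0.0878; 0 0.001 0.057 -0.001 0 -0.002 0.0878; 0 0.001 0.086 -0.001 0 -0.003 0.0878; -0.001 0.002 0.115 -0.002 0 -0.004 0.0878
```

View pics/s1.png

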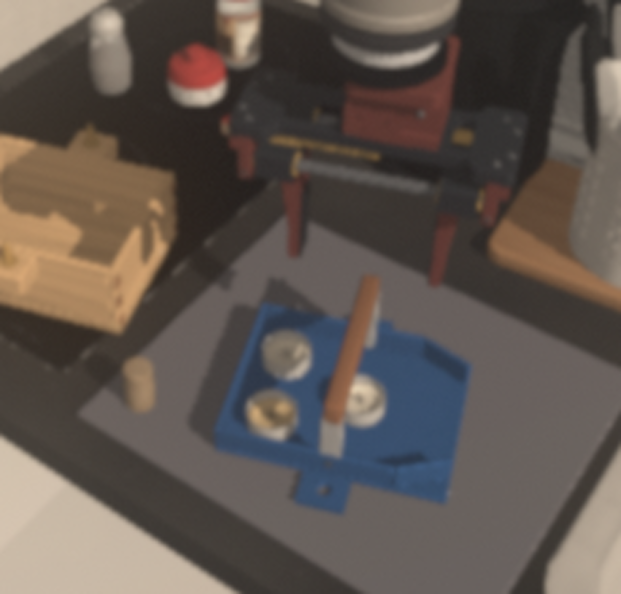

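View pics/t1.png

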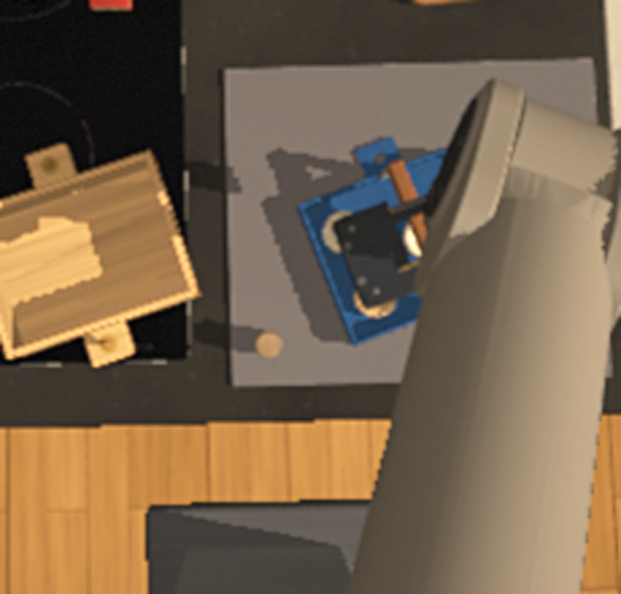

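Run:
```python
from h import *
s=ctrl.read_state();print(s["time_s"],s["joint_pos"].round(3),s["eef_pos"].round(4),s["orientation"].round(4),Rtool(109.3).as_rotvec().round(4))
```

```text
2.7 [-0.333  0.355  0.593  1.97  -0.251  0.891  2.294] [ 0.5192 -0.1381  0.179 ] [-1.8225e+00 -2.5575e+00  2.0000e-03] [1.8176 2.5624 0.    ]
```

Request:
step_arm(series="0 0 0.03 0 0 0 0.0878; 0 0.001 0.06 0 0 0 0.0878; 0 0.001 0.09 0 0 0 0.0878; 0 0.001 0.105 0 0 0 0.0878; 0 0.001 0.115 0 0 0 0.0878; 0 0.001 0.115 0 0 0 0.0878")

```text
time_s: 3.2
eef_pos: [0.5196, -0.135, 0.0632]
orientation: [-1.816, -2.56, 0.002]
wrist_force: [-0.5, 0.3, -0.1]
grip_width: 1.0
```

Run:
```python
from h import *
im=vision.snapshot("scene")[:,:,::-1]
s=ctrl.read_state();print(s["time_s"],s["eef_pos"].round(4),s["orientation"].round(4),s["wrist_force"].round(2))
cv2.imwrite("pics/s2.png",cv2.resize(im[190:370,230:400],None,fx=3.3,fy=3.3,interpolation=cv2.INTER_CUBIC))
```

```text
3.25 [ 0.5205 -0.1356  0.0645] [-1.8173e+00 -2.5610e+00  3.0000e-04] [-0.19  0.47  0.65]
```

View pics/s2.png

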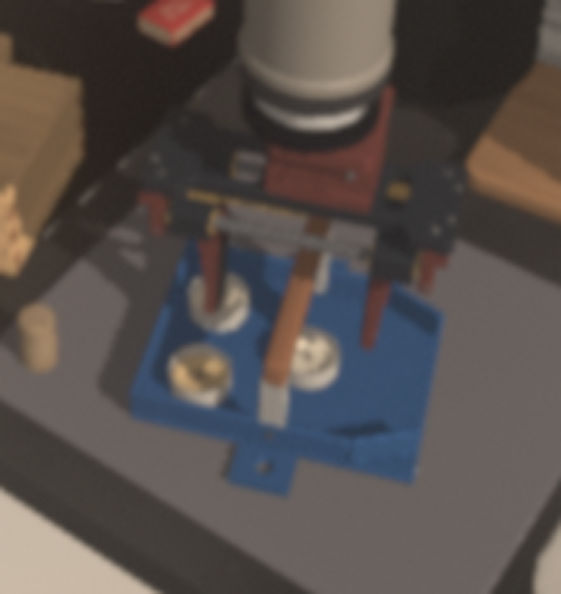

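Request:
step_arm(series="0 0 0 0 0 0 0.04; 0 0 0 0 0 0 0.03; 0 0 0 0 0 0 0.02; 0 0 0 0 0 0 0.01; 0 0 0 0 0 0 0; 0 0 0 0 0 0 0; 0 0 0 0 0 0 0; 0 0 0 0 0 0 0")

```text
time_s: 3.92
eef_pos: [0.5208, -0.1367, 0.0647]
orientation: [1.82, 2.561, 0.0]
wrist_force: [0.3, -0.0, 0.2]
grip_width: 0.431
```

Request:
step_arm(series="0 0 0 0 0 0 0; 0 0 0 0 0 0 0; 0 0 0 0 0 0 0; 0 0 0 0 0 0 0; 0 0 0 0 0 0 0; 0 0 0 0 0 0 0; 0 0 0 0 0 0 0; 0 0 0 0 0 0 0")

```text
time_s: 4.58
eef_pos: [0.5208, -0.1369, 0.0646]
orientation: [1.82, 2.561, -0.0]
wrist_force: [0.2, -1.4, -0.7]
grip_width: 0.154
```

Request:
step_arm(series="0 0 -0.003 0 0 0 0; 0 0 -0.01 0 0 0 0; 0 0 -0.02 0 0 0 0; 0 0 -0.032 0 0 0 0; 0 0 -0.046 0 0 0 0; 0 0 -0.06 0 0 0 0; 0 0 -0.075 0 0 0 0; 0 0 -0.09 0 0 0 0; 0 0 -0.105 0 0 0 0; 0 0 -0.12 0 0 0 0; 0 0 -0.132 0 0 0 0; 0 0 -0.14 0 0 0 0; 0 0 -0.145 0 0 0 0; 0 0 -0.145 0 0 0 0")

```text
time_s: 5.75
eef_pos: [0.5212, -0.1368, 0.2107]
orientation: [1.819, 2.56, 0.002]
wrist_force: [0.3, -0.1, -3.8]
grip_width: 0.158
```

Run:
```python
from h import *
im=vision.snapshot("scene")[:,:,::-1]
s=ctrl.read_state();print(s["time_s"],s["joint_pos"].round(3),s["eef_pos"].round(4),s["orientation"].round(4),s["wrist_force"].round(2),s["torque"].round(2))
cv2.imwrite("pics/s3.png",cv2.resize(im[110:370,180:420],None,fx=2.3,fy=2.3,interpolation=cv2.INTER_CUBIC))
```

```text
5.8 [-0.36   0.315  0.617  1.94  -0.222  0.953  2.269] [ 0.5208 -0.1367  0.2099] [1.8194e+00 2.5608e+00 6.0000e-04] [-0.65 -0.55 -3.96] [ 0.05  0.02 -0.01]
```

View pics/s3.png

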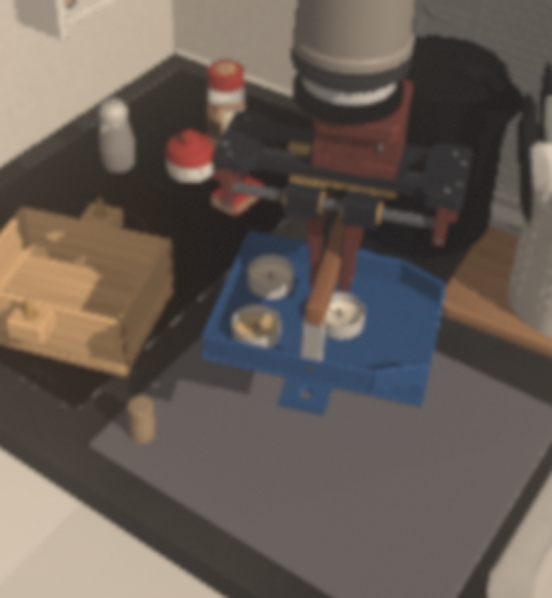

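```bash
cat >> h.py <<'E'
C=np.array([.517,.157]); YB=107.4
def dlip(): a=np.radians(YB-180); return np.array([np.cos(a),np.sin(a),0])
def tcp_lip(ls,lz,th):
    t=np.radians(th); d=dlip(); x=d*np.cos(t)-np.array([0,0,np.sin(t)]); z=d*np.sin(t)+np.array([0,0,np.cos(t)])
    lip=np.r_[C,0]+d*ls+np.array([0,0,lz]); return lip-.087*x+(.072-.008)*z
def traj(poses,hand):
    s=ctrl.read_state(); p0=s["eef_pos"]; R0=Ro.from_rotvec(s["orientation"]); f=[]
    for q,Q in poses:
        d=R0.inv().apply(np.array(q)-p0); r=(R0.inv()*Q).as_rotvec()
        f.append(" ".join(f"{round(v,3)+0:g}" for v in d)+" "+" ".join(f"{round(v,3)+0:g}" for v in r)+f" {hand:g}")
    print(len(f)); print("; ".join(f))
E
python3 - <<'E'
from h import *
print("hole near", onz("scene",crop((308,393),(180,110),2.3),.150))
s=ctrl.read_state(); p=s["eef_pos"]; q=tcp_lip(-.03,.13,0); print(q)
n=24; ws=[ (lambda t:10*t**3-15*t**4+6*t**5)(i/n) for i in range(1,n+1)]
traj([(p+(q-p)*w,Rtool(109.2+(YB-109.2)*w)) for w in ws],0)
E
```

```text
hole near [ 0.451338   -0.16213492  0.15      ]
[0.48201223 0.26864612 0.194     ]
24
0 0 0 0 0 0 0; 0.002 0 0 0 0 0 0; 0.006 0.002 0 0 0 0.001 0; 0.014 0.003 0.001 0 0 0.001 0; 0.026 0.006 0.001 0 0 0.002 0; 0.041 0.01 0.002 0 0 0.003 0; 0.06 0.015 0.002 0 0 0.005 0; 0.083 0.02 0.003 0 0 0.007 0; 0.109 0.027 0.004 0 0 0.009 0; 0.137 0.034 0.006 0 0 0.011 0; 0.167 0.041 0.007 0 0 0.013 0; 0.198 0.048 0.008 0 0 0.016 0; 0.229 0.056 0.009 0 0 0.018 0; 0.258 0.063 0.01 0 0 0.021 0; 0.287 0.07 0.012 0 0 0.023 0; 0.312 0.076 0.013 0 0 0.025 0; 0.335 0.082 0.013 0 0 0.027 0; 0.355 0.087 0.014 0 0 0.028 0; 0.37 0.091 0.015 0 0 0.03 0; 0.381 0.093 0.015 0 0 0.031 0; 0.389 0.095 0.016 0 0 0.031 0; 0.393 0.096 0.016 0 0 0.031 0; 0.395 0.097 0.016 0 0 0.032 0; 0.395 0.097 0.016 0 0 0.032 0
```

Request:
step_arm(series="0.002 0 0 0 0 0 0; 0.006 0.002 0 0 0 0.001 0; 0.014 0.003 0.001 0 0 0.001 0; 0.026 0.006 0.001 0 0 0.002 0; 0.041 0.01 0.002 0 0 0.003 0; 0.06 0.015 0.002 0 0 0.005 0; 0.083 0.02 0.003 0 0 0.007 0; 0.109 0.027 0.004 0 0 0.009 0; 0.137 0.034 0.006 0 0 0.011 0; 0.167 0.041 0.007 0 0 0.013 0; 0.198 0.048 0.008 0 0 0.016 0; 0.229 0.056 0.009 0 0 0.018 0; 0.258 0.063 0.01 0 0 0.021 0; 0.287 0.07 0.012 0 0 0.023 0; 0.312 0.076 0.013 0 0 0.025 0; 0.335 0.082 0.013 0 0 0.027 0; 0.355 0.087 0.014 0 0 0.028 0; 0.37 0.091 0.015 0 0 0.03 0; 0.381 0.093 0.015 0 0 0.031 0; 0.39 0.095 0.016 0 0 0.032 0")

```text
time_s: 7.47
eef_pos: [0.4813, 0.2642, 0.1932]
orientation: [-1.858, -2.533, 0.001]
wrist_force: [-0.4, -0.4, -4.2]
grip_width: 0.156
```

Request:
step_arm(series="0.003 0.001 0 0 0 0 0; 0.005 0.002 0 0 0 0 0; 0.005 0.002 0 0 0 0 0; 0.005 0.002 0 0 0 0 0")

```text
time_s: 7.8
eef_pos: [0.4829, 0.2671, 0.1937]
orientation: [1.862, 2.53, -0.0]
wrist_force: [0.3, -1.8, -2.8]
grip_width: 0.157
```

Run:
```python
from h import *
im=vision.snapshot("scene")[:,:,::-1]; t=vision.snapshot("top")[:,:,::-1]
s=ctrl.read_state();print(s["time_s"],s["joint_pos"].round(3),s["eef_pos"].round(4),s["orientation"].round(4),Rtool(YB).as_rotvec(),s["wrist_force"].round(2),s["torque"].round(2))
cv2.imwrite("pics/s4.png",cv2.resize(im[90:290,100:340],None,fx=2.5,fy=2.5,interpolation=cv2.INTER_CUBIC))
cv2.imwrite("pics/t4.png",cv2.resize(t[150:370,100:340],None,fx=2.5,fy=2.5,interpolation=cv2.INTER_CUBIC))
```

```text
7.9 [-0.988  0.339  0.46   1.918 -0.186  0.925  1.434] [0.4829 0.2671 0.1937] [ 1.8623e+00  2.5299e+00 -2.0000e-04] [1.85986425 2.53189837 0.        ] [-0.92 -0.08 -3.53] [ 0.02 -0.    0.06]
```

View pics/s4.png

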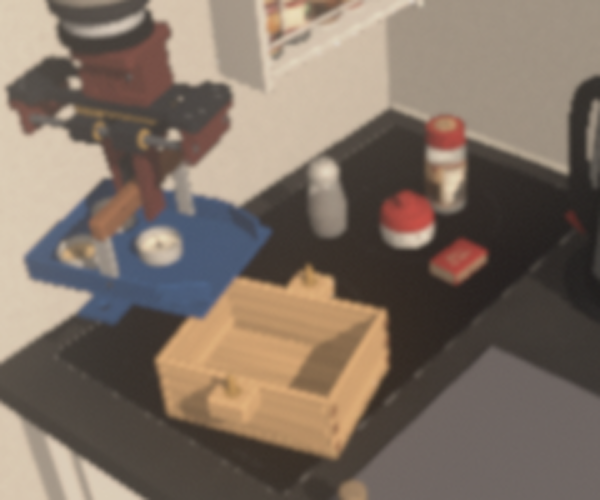

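View pics/t4.png

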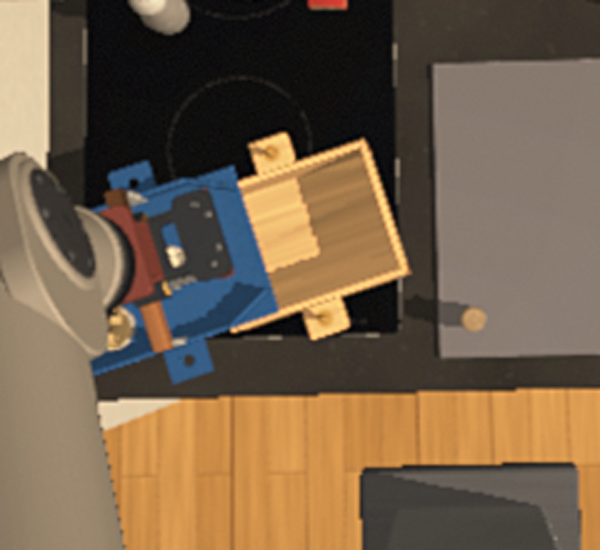

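Run:
```python
import cv2
from h import *
t=vision.snapshot("top")[:,:,::-1]; cv2.imwrite("pics/topraw4.png",t)
a=cv2.resize(t[205:300,130:260],None,fx=6,fy=6,interpolation=cv2.INTER_CUBIC); cv2.imwrite("pics/t4z.png",a)
s=ctrl.read_state();print(s["eef_pos"],s["orientation"])
```

```text
[0.48286386 0.26731799 0.19374089] [ 1.86217241e+00  2.53005628e+00 -3.41250952e-05]
```

View pics/t4z.png

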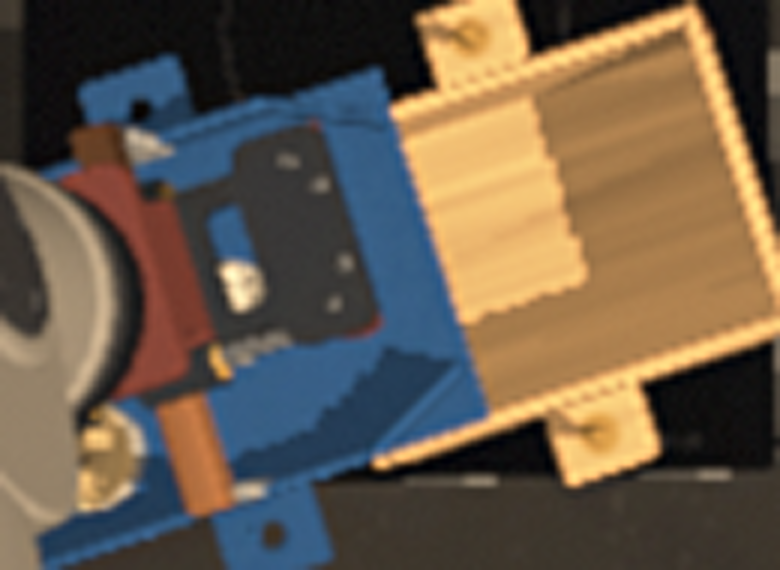

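```bash
cat > m.py <<'E'
from h import *
import sys
np.set_printoptions(precision=4,suppress=True)
im=cv2.imread("pics/topraw4.png")
# refine blobs
T=lambda u,z:onz("top",crop(u,(130,205),6),z)
h1,h2=T((141,108),.133),T((272,535),.133)
p1,p2=T((470,36),.080),T((600,430),.080)
p=ctrl.read_state()["eef_pos"]
for a,b,n in((h1,h2,"hole"),(p1,p2,"pin")):
    d=a-b; print(n,a,b,(a+b)/2,np.linalg.norm(d),np.degrees(np.arctan2(d[1],d[0])))
m=(h1+h2)/2
print("hole mid - tcp",m-p)
print("shift needed xy",((p1+p2)/2-m)[:2])
E
python3 m.py
python3 - <<'E'
from h import *
# gray profile around holes
g=cv2.imread("pics/topraw4.png").astype(int)
for (x0,y0) in ((150,219),(171,290)):
    print(g[y0:y0+9,x0:x0+9].sum(2))
E
```

```text
hole [0.5612 0.2916 0.133 ] [0.4062 0.244  0.133 ] [0.4837 0.2678 0.133 ] 0.16210413728207052 17.07404531626333
pin [0.5906 0.1795 0.08  ] [0.4393 0.1318 0.08  ] [0.515  0.1557 0.08  ] 0.15865804624945834 17.513340765216093
hole mid - tcp [ 0.0008  0.0005 -0.0607]
shift needed xy [ 0.0312 -0.1122]
[[277 278 279 282 280 284 281 282 286]
 [283 278 267 266 271 281 285 281 272]
 [287 254 195 183 197 259 292 271 220]
 [291 218  72  38  69 190 253 224 177]
 [283 195  44  14  38 128 180 180 171]
 [233 149  34  25  81 145 174 177 176]
 [187 161 125 114 133 165 172 176 175]
 [217 323 342 257 206 182 179 202 229]
 [234 444 508 431 388 340 277 262 272]]
[[273 277 279 282 280 280 284 283 282]
 [278 281 275 263 251 261 280 285 285]
 [264 270 259 203 174 195 247 286 285]
 [253 265 243 162 147 156 216 266 287]
 [280 285 241 156 146 154 205 262 286]
 [282 279 236 171 160 174 223 273 285]
 [286 289 262 224 214 226 261 279 287]
 [285 283 281 272 267 275 278 286 286]
 [281 276 278 281 279 282 286 289 285]]
```

```bash
sed -i 's/^C=.*/C=np.array([.515,.1555]); YB=107.4/' h.py
python3 - <<'E'
from h import *
ths=np.linspace(2,36,18)
traj([(tcp_lip(-.03,.13-.022*min(1,(i+1)/9),th),Rtool(YB,th)) for i,th in enumerate(ths)],0)
E
```

```text
18
-0.002 -0.003 -0.001 0 0.035 -0.002 0; -0.004 -0.003 -0.001 0 0.07 -0.002 0; -0.006 -0.003 -0.002 0 0.105 -0.002 0; -0.009 -0.003 -0.002 0 0.14 -0.002 0; -0.012 -0.003 -0.002 0 0.175 -0.002 0; -0.015 -0.003 -0.002 0 0.21 -0.002 0; -0.017 -0.003 -0.002 0 0.244 -0.002 0; -0.02 -0.003 -0.002 0 0.279 -0.002 0; -0.023 -0.003 -0.002 0 0.314 -0.002 0; -0.026 -0.003 -0.004 0 0.349 -0.002 0; -0.03 -0.003 -0.006 0 0.384 -0.002 0; -0.033 -0.003 -0.008 0 0.419 -0.002 0; -0.036 -0.003 -0.01 0 0.454 -0.002 0; -0.04 -0.003 -0.012 0.001 0.489 -0.002 0; -0.043 -0.003 -0.013 0.001 0.524 -0.002 0; -0.046 -0.003 -0.015 0.001 0.559 -0.002 0; -0.05 -0.003 -0.016 0.001 0.594 -0.002 0; -0.054 -0.003 -0.017 0.001 0.628 -0.002 0
```

Request:
step_arm(series="-0.002 -0.003 -0.001 0 0.035 0 0; -0.004 -0.003 -0.001 0 0.07 0 0; -0.006 -0.003 -0.002 0 0.105 0 0; -0.009 -0.003 -0.002 0 0.14 0 0; -0.012 -0.003 -0.002 0 0.175 0 0; -0.015 -0.003 -0.002 0 0.21 0 0; -0.017 -0.003 -0.002 0 0.244 0 0; -0.02 -0.003 -0.002 0 0.279 0 0; -0.023 -0.003 -0.002 0 0.314 0 0; -0.026 -0.003 -0.004 0 0.349 0 0; -0.03 -0.003 -0.006 0 0.384 0 0; -0.033 -0.003 -0.008 0 0.419 0 0; -0.036 -0.003 -0.01 0 0.454 0 0; -0.04 -0.003 -0.012 0 0.489 0 0")

```text
time_s: 9.12
eef_pos: [0.4921, 0.2283, 0.2058]
orientation: [-1.611, -2.191, -0.404]
wrist_force: [1.1, -0.2, -3.2]
grip_width: 0.16
```

Run:
```python
from h import *
im=vision.snapshot("scene")[:,:,::-1]
s=ctrl.read_state();print(s["time_s"],s["joint_pos"].round(3),s["eef_pos"].round(4),(Rtool(YB).inv()*Ro.from_rotvec(s["orientation"])).as_rotvec(degrees=True).round(2),s["wrist_force"].round(2),s["torque"].round(2))
cv2.imwrite("pics/s5.png",cv2.resize(im[90:290,100:340],None,fx=2.5,fy=2.5,interpolation=cv2.INTER_CUBIC))
ths=np.linspace(30,46,8)
traj([(tcp_lip(-.03,.108,th),Rtool(YB,th)) for i,th in enumerate(ths)],0)
```

```text
9.1667 [-0.536  0.349  0.339  1.954 -0.719  1.035  2.091] [0.4929 0.226  0.2056] [-0.1  28.09  0.24] [ 0.23 -1.7  -3.65] [-0.93 -0.29  0.01]
8
0 0 -0.001 0.003 0.033 -0.004 0; -0.003 0 -0.005 0.003 0.073 -0.004 0; -0.005 0 -0.008 0.003 0.113 -0.003 0; -0.008 0 -0.011 0.003 0.153 -0.003 0; -0.012 0 -0.014 0.003 0.193 -0.003 0; -0.015 0 -0.017 0.003 0.233 -0.003 0; -0.018 0 -0.02 0.003 0.273 -0.003 0; -0.022 0 -0.022 0.003 0.313 -0.003 0
```

View pics/s5.png

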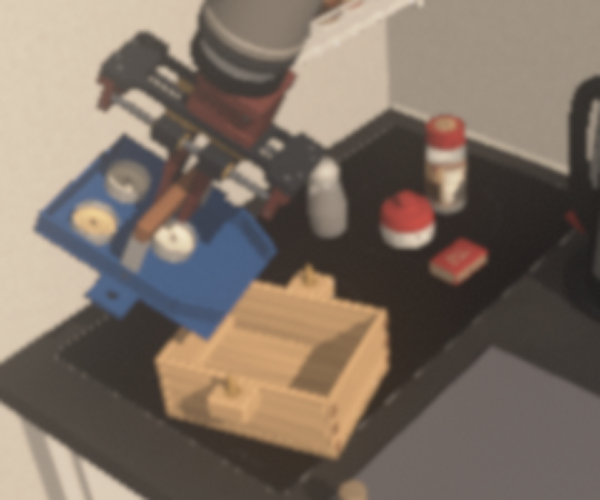

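Request:
step_arm(series="0 0 -0.001 0 0.033 0 0; -0.003 0 -0.005 0 0.073 0 0; -0.003 0 -0.005 0 0.073 0 0; -0.003 0 -0.005 0 0.073 0 0")

```text
time_s: 9.5
eef_pos: [0.4937, 0.2233, 0.2083]
orientation: [-1.574, -2.137, -0.452]
wrist_force: [0.2, 0.3, -3.9]
grip_width: 0.161
```

Run:
```python
from h import *
im=vision.snapshot("scene")[:,:,::-1]
s=ctrl.read_state();print(s["time_s"],s["joint_pos"].round(3),s["eef_pos"].round(4),(Rtool(YB).inv()*Ro.from_rotvec(s["orientation"])).as_rotvec(degrees=True).round(2),s["wrist_force"].round(2),s["torque"].round(2))
cv2.imwrite("pics/s6.png",cv2.resize(im[90:290,100:340],None,fx=2.5,fy=2.5,interpolation=cv2.INTER_CUBIC))
ths=np.linspace(33,47,8)
traj([(tcp_lip(-.03,.108,th),Rtool(YB,th)) for i,th in enumerate(ths)],0)
```

```text
9.55 [-0.482  0.367  0.324  1.951 -0.781  1.08   2.165] [0.4934 0.2241 0.2085] [-2.00e-02  3.21e+01  7.00e-02] [ 0.54  0.41 -3.4 ] [-1.   -0.45 -0.03]
8
-0.003 0 -0.002 0.001 0.016 -0.001 0; -0.005 0 -0.005 0.001 0.051 -0.001 0; -0.008 0 -0.008 0.001 0.086 -0.001 0; -0.01 0 -0.011 0.001 0.12 -0.001 0; -0.013 0 -0.014 0.001 0.155 -0.001 0; -0.016 0 -0.016 0.001 0.19 -0.001 0; -0.018 0 -0.019 0.001 0.225 -0.001 0; -0.021 0 -0.021 0.001 0.26 -0.001 0
```

View pics/s6.png

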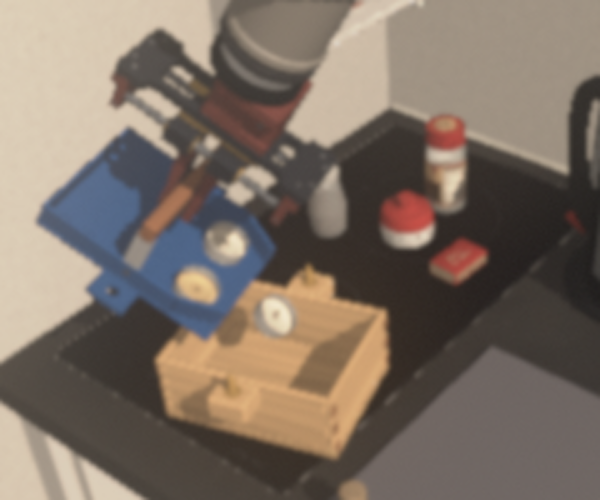

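The lights are sliding: one is dropping into the box at crop (275,315) and two are nearing the lip. I'll hold here.

Request:
step_arm(series="0 0 0 0 0 0 0; 0 0 0 0 0 0 0; 0 0 0 0 0 0 0; 0 0 0 0 0 0 0; 0 0 0 0 0 0 0")

```text
time_s: 9.97
eef_pos: [0.4931, 0.2246, 0.2087]
orientation: [-1.57, -2.138, -0.453]
wrist_force: [-0.6, 0.7, -2.2]
grip_width: 0.158
```

Run:
```python
from h import *
im=vision.snapshot("scene")[:,:,::-1]
s=ctrl.read_state();print(s["time_s"],s["joint_pos"].round(3),s["eef_pos"].round(4),(Rtool(YB).inv()*Ro.from_rotvec(s["orientation"])).as_rotvec(degrees=True).round(2),s["wrist_force"].round(2),s["torque"].round(2))
cv2.imwrite("pics/s7.png",cv2.resize(im[90:290,100:340],None,fx=2.5,fy=2.5,interpolation=cv2.INTER_CUBIC))
```

```text
10.0167 [-0.482  0.367  0.324  1.951 -0.782  1.081  2.167] [0.4931 0.2245 0.2087] [-1.00e-02  3.22e+01  1.00e-02] [ 0.35  0.47 -3.08] [-0.87 -0.29 -0.02]
```

View pics/s7.png

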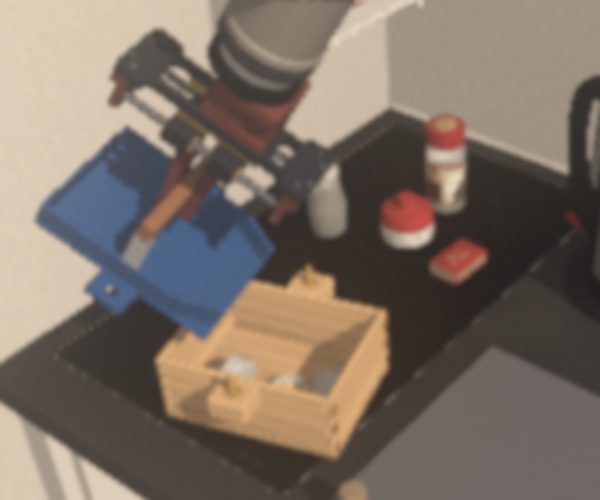

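Run:
```python
from h import *
ths=np.linspace(30,0,11)
traj([(tcp_lip(-.03,.11+.03*min(1,(i+1)/5),th),Rtool(YB,th)) for i,th in enumerate(ths)],0)
```

```text
11
0.004 0 -0.005 0 -0.038 0 0; 0.01 0 -0.005 0 -0.091 0 0; 0.016 0 -0.005 0 -0.143 0 0; 0.022 0 -0.005 0 -0.195 0 0; 0.028 0 -0.005 0 -0.248 0 0; 0.03 0 0 0 -0.3 0 0; 0.031 0 0.006 0 -0.352 0 0; 0.033 0 0.011 0 -0.405 0 0; 0.034 0 0.017 0 -0.457 0 0; 0.035 0 0.022 0 -0.51 0 0; 0.035 0 0.028 0 -0.562 0 0
```

Request:
step_arm(series="0.004 0 -0.005 0 -0.038 0 0; 0.01 0 -0.005 0 -0.091 0 0; 0.016 0 -0.005 0 -0.143 0 0; 0.022 0 -0.005 0 -0.195 0 0; 0.028 0 -0.005 0 -0.248 0 0; 0.03 0 0 0 -0.3 0 0; 0.031 0 0.006 0 -0.352 0 0; 0.033 0 0.011 0 -0.405 0 0; 0.034 0 0.017 0 -0.457 0 0; 0.035 0 0.022 0 -0.51 0 0; 0.035 0 0.028 0 -0.562 0 0; 0.035 0 0.028 0 -0.562 0 0; 0.035 0 0.028 0 -0.562 0 0; 0.035 0 0.028 0 -0.562 0 0")

```text
time_s: 11.18
eef_pos: [0.48, 0.2662, 0.2038]
orientation: [-1.861, -2.53, -0.001]
wrist_force: [0.1, -0.3, -2.9]
grip_width: 0.156
```

Run:
```python
from h import *
im=vision.snapshot("scene")[:,:,::-1]; t=vision.snapshot("top")[:,:,::-1]; cv2.imwrite("pics/topraw8.png",t)
s=ctrl.read_state();print(s["time_s"],s["joint_pos"].round(3),s["eef_pos"].round(4),(Rtool(YB).inv()*Ro.from_rotvec(s["orientation"])).as_rotvec(degrees=True).round(2),s["wrist_force"].round(2),s["torque"].round(2))
cv2.imwrite("pics/s8.png",cv2.resize(im[90:290,100:340],None,fx=2.5,fy=2.5,interpolation=cv2.INTER_CUBIC))
cv2.imwrite("pics/t8z.png",cv2.resize(t[205:300,130:260],None,fx=6,fy=6,interpolation=cv2.INTER_CUBIC))
```

```text
11.2833 [-0.964  0.317  0.426  1.914 -0.161  0.943  1.41 ] [0.4804 0.2656 0.204 ] [-0.01  0.05  0.16] [ 0.11 -0.67 -3.01] [ 0.01 -0.02 -0.03]
```

View pics/s8.png

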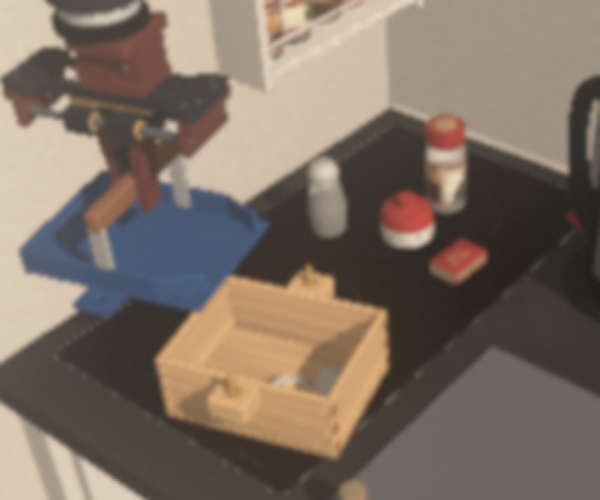

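View pics/t8z.png

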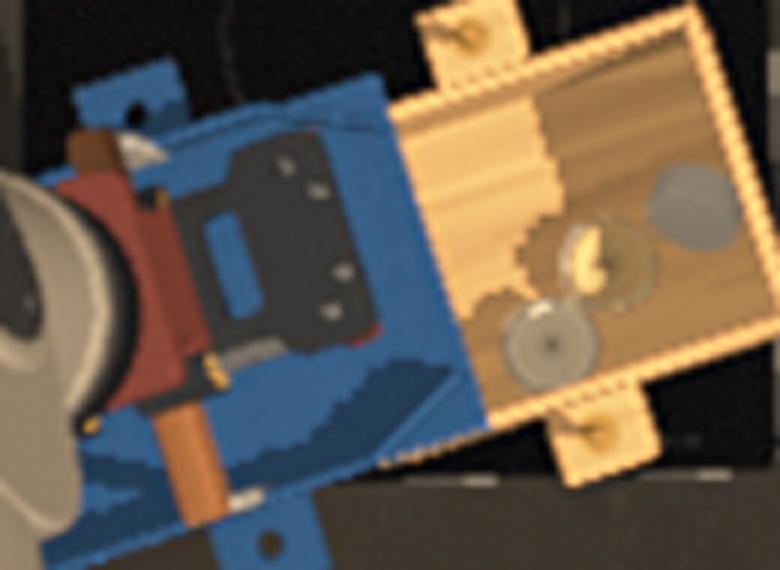

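```bash
python3 - <<'E'
from h import *
np.set_printoptions(precision=4,suppress=True)
g=cv2.imread("pics/topraw8.png").astype(int); 
def cen(x,y,r,f):
    w=f(g[y-r:y+r+1,x-r:x+r+1].astype(float)); ys,xs=np.mgrid[-r:r+1,-r:r+1]
    return np.array([x+(w*xs).sum()/w.sum(), y+(w*ys).sum()/w.sum()])
dark=lambda a:np.clip(240-a.sum(2),0,None)
a=crop((136,113),(130,205),6);b=crop((270,545),(130,205),6); print(a,b)
b2=cen(*b.round().astype(int),3,dark); print("hole2 centroid",b2)
T=lambda u,z:onz("top",u,z)
z=.1425
h1,h2=T(a,z),T(b2,z); p1,p2=T(crop((470,36),(130,205),6),.080),T(crop((600,430),(130,205),6),.08)
p=ctrl.read_state()["eef_pos"]; m=(h1+h2)/2
for q,r in((h1,h2),(p1,p2)):
    d=q-r; print(q,r,np.linalg.norm(d),np.degrees(np.arctan2(d[1],d[0])))
print("hole mid-tcp",(m-p)[:2],"pinmid",(p1+p2)/2,"needed",((p1+p2)/2-m)[:2])
# box yaw by pins in scene image 0, tips
E
python3 - <<'E'
import cv2
t=cv2.imread("pics/topraw8.png")
import numpy as np
a=cv2.resize(t[200:222,195:225],None,fx=13,fy=13,interpolation=cv2.INTER_CUBIC);b=cv2.resize(t[266:288,216:246],None,fx=13,fy=13,interpolation=cv2.INTER_CUBIC)
cv2.imwrite("pics/pins8.png",np.hstack([a,b]))
E
```

```text
[152.25   223.4167] [174.5833 295.4167]
hole2 centroid [174.604  295.2963]
[0.5585 0.2908 0.1425] [0.4035 0.2426 0.1425] 0.16234533349474822 17.303912172772975
[0.5906 0.1795 0.08  ] [0.4393 0.1318 0.08  ] 0.15865804624945834 17.513340765216093
hole mid-tcp [0.0006 0.0011] pinmid [0.515  0.1557 0.08  ] needed [ 0.0339 -0.111 ]
```

View pics/pins8.png

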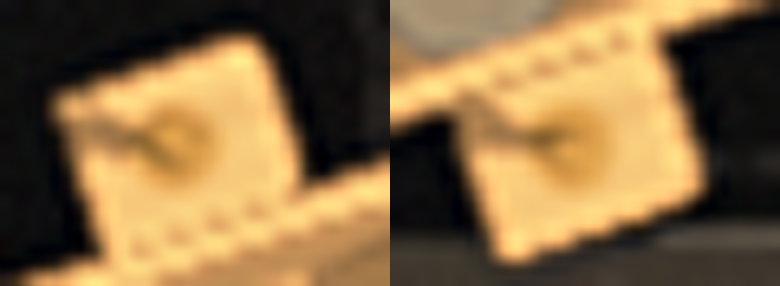

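Run:
```python
from h import *
rows([((.5143,.1542,.175),Rtool(107.4))],0,step=.02)
```

```text
7
-0.017 0 0.004 0 0 0 0; -0.033 0 0.008 0 0 -0.001 0; -0.05 0 0.012 0 0 -0.001 0; -0.067 0 0.016 0 -0.001 -0.002 0; -0.083 0 0.021 0 -0.001 -0.002 0; -0.1 -0.001 0.025 0 -0.001 -0.002 0; -0.116 -0.001 0.029 0 -0.001 -0.003 0
```

Request:
step_arm(series="-0.01 0 0.002 0 0 0 0; -0.033 0 0.008 0 0 -0.001 0; -0.05 0 0.012 0 0 -0.001 0; -0.067 0 0.016 0 -0.001 -0.002 0; -0.083 0 0.021 0 -0.001 -0.002 0; -0.1 -0.001 0.025 0 -0.001 -0.002 0; -0.11 -0.001 0.029 0 -0.001 -0.003 0; -0.116 -0.001 0.029 0 -0.001 -0.003 0; -0.116 -0.001 0.029 0 -0.001 -0.003 0; -0.116 -0.001 0.029 0 -0.001 -0.003 0; -0.116 -0.001 0.029 0 -0.001 -0.003 0")

```text
time_s: 12.2
eef_pos: [0.5136, 0.1569, 0.1748]
orientation: [1.855, 2.535, 0.0]
wrist_force: [0.7, -1.1, -2.6]
grip_width: 0.154
```

Run:
```python
from h import *
im=vision.snapshot("scene")[:,:,::-1]; t=vision.snapshot("top")[:,:,::-1]; cv2.imwrite("pics/topraw9.png",t);cv2.imwrite("pics/sceneraw9.png",im)
s=ctrl.read_state();print(s["time_s"],s["joint_pos"].round(3),s["eef_pos"].round(4),(Rtool(YB).inv()*Ro.from_rotvec(s["orientation"])).as_rotvec(degrees=True).round(2),s["wrist_force"].round(2),s["torque"].round(2))
cv2.imwrite("pics/s9.png",cv2.resize(im[130:290,140:300],None,fx=3.7,fy=3.7,interpolation=cv2.INTER_CUBIC))
cv2.imwrite("pics/t9z.png",cv2.resize(t[195:295,160:280],None,fx=6,fy=6,interpolation=cv2.INTER_CUBIC))
```

```text
12.3 [-0.78   0.339  0.452  1.97  -0.19   0.874  1.651] [0.5135 0.157  0.1748] [-0.02 -0.03 -0.25] [-0.09 -0.2  -2.48] [ 0.02 -0.02 -0.04]
```

View pics/s9.png

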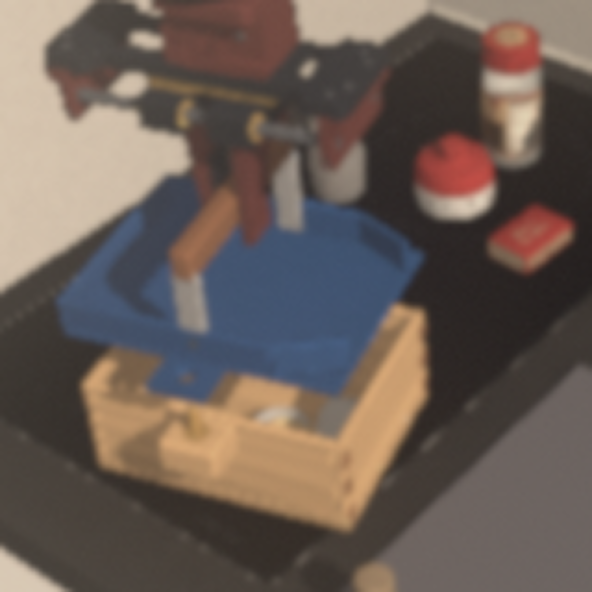

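View pics/t9z.png

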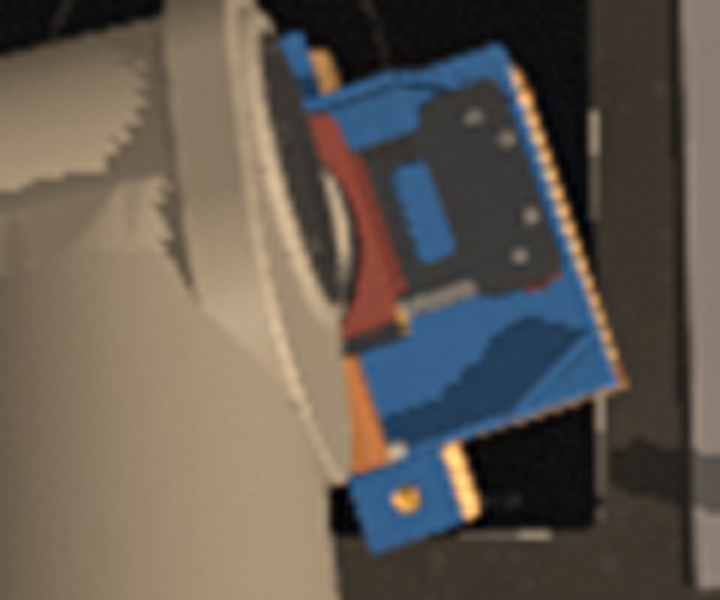

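Run:
```python
from h import *
np.set_printoptions(precision=4,suppress=True)
h=onz("top",crop((405,499),(160,195),6),.1135); pin=onz("top",(230.0,276.6),.08); print("top",h,pin,pin-h)
# edge points of tray hole direction: predicted
p=ctrl.read_state()["eef_pos"]; y=np.radians(17.4); print("pred hole",p[:2]+[.0007,.0008]-np.array([np.cos(y),np.sin(y)])*.0805)
h=onz("scene",crop((187,378),(140,130),3.7),.1135); print("scene hole",h)
im=cv2.imread("pics/sceneraw9.png"); cv2.imwrite("pics/z9.png",cv2.resize(im[220:260,170:210],None,fx=14,fy=14,interpolation=cv2.INTER_CUBIC))
```

```text
top [0.4369 0.1336 0.1135] [0.4385 0.1308 0.08  ] [ 0.0016 -0.0027 -0.0335]
pred hole [0.4373 0.1337]
scene hole [0.4412 0.1371 0.1135]
```

View pics/z9.png

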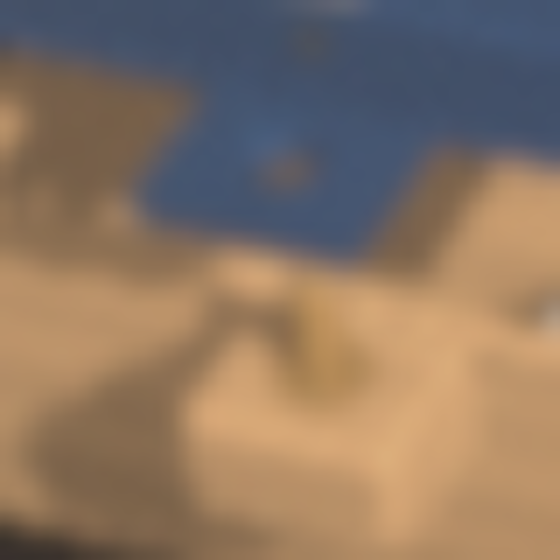

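Run:
```python
from h import *
np.set_printoptions(precision=4,suppress=True)
c=lambda u:crop(u,(170,220),14)
print("hole",onz("scene",c((288,170)),.114),onz("scene",c((288,170)),.1135))
print("tip",onz("scene",c((315,290)),.09),"base",onz("scene",c((325,385)),.07),"mid",onz("scene",c((322,345)),.08))
```

```text
hole [0.441  0.1371 0.114 ] [0.4414 0.1375 0.1135]
tip [0.4411 0.1357 0.09  ] base [0.4404 0.1364 0.07  ] mid [0.4398 0.1347 0.08  ]
```

Request:
step_arm(series="-0.0026 0 0.003 0 0 0.002 0; -0.0026 0 0.008 0 0 0.002 0; -0.0026 0 0.013 0 0 0.002 0; -0.0026 0 0.017 0 0 0.002 0; -0.0026 0 0.017 0 0 0.002 0; -0.0026 0 0.017 0 0 0.002 0")

```text
time_s: 12.8
eef_pos: [0.514, 0.1533, 0.1571]
orientation: [1.859, 2.532, -0.002]
wrist_force: [-0.3, -0.1, -3.2]
grip_width: 0.159
```

Run:
```python
from h import *
im=vision.snapshot("scene")[:,:,::-1]; t=vision.snapshot("top")[:,:,::-1]
s=ctrl.read_state();print(s["time_s"],s["eef_pos"].round(4),(Rtool(YB).inv()*Ro.from_rotvec(s["orientation"])).as_rotvec(degrees=True).round(2),s["wrist_force"].round(2),s["torque"].round(2))
a=cv2.resize(im[220:260,170:210],None,fx=9,fy=9,interpolation=cv2.INTER_CUBIC); b=cv2.resize(t[256:296,210:250],None,fx=9,fy=9,interpolation=cv2.INTER_CUBIC)
cv2.imwrite("pics/z10.png",np.hstack([a,b]))
```

```text
12.9 [0.5145 0.1533 0.1576] [-0.   -0.06 -0.02] [ 0.34 -0.25 -2.83] [ 0.03 -0.03  0.04]
```

View pics/z10.png

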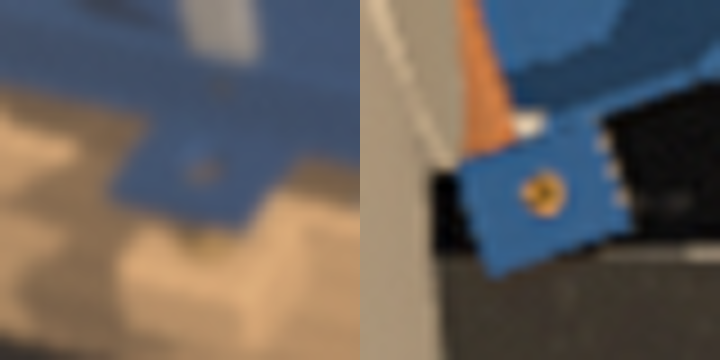

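Request:
step_arm(series="0.0005 0 0.003 0 0 0 0; 0.0005 0 0.006 0 0 0 0; 0.0005 0 0.009 0 0 0 0; 0.0005 0 0.012 0 0 0 0; 0.0005 0 0.014 0 0 0 0; 0.0005 0 0.014 0 0 0 0")

```text
time_s: 13.4
eef_pos: [0.5143, 0.1547, 0.1433]
orientation: [1.859, 2.532, 0.0]
wrist_force: [0.6, 3.1, -4.2]
grip_width: 0.16
```

Request:
step_arm(series="0 0 0.002 0 0 0 0; 0 0 0.004 0 0 0 0; 0 0 0.006 0 0 0 0; 0 0 0.008 0 0 0 0; 0 0 0.008 0 0 0 0; 0 0 0.008 0 0 0 0")

```text
time_s: 13.9
eef_pos: [0.5143, 0.1546, 0.1354]
orientation: [1.858, 2.532, 0.0]
wrist_force: [0.7, 5.9, -2.5]
grip_width: 0.158
```

Run:
```python
from h import *
im=vision.snapshot("scene")[:,:,::-1]; t=vision.snapshot("top")[:,:,::-1]
s=ctrl.read_state();print(s["time_s"],s["eef_pos"].round(4),(Rtool(YB).inv()*Ro.from_rotvec(s["orientation"])).as_rotvec(degrees=True).round(2),s["wrist_force"].round(2),s["torque"].round(2))
a=cv2.resize(im[160:280,150:270],None,fx=4.5,fy=4.5,interpolation=cv2.INTER_CUBIC)
cv2.imwrite("pics/z11.png",a)
```

```text
14.0 [0.5143 0.1546 0.1354] [-0.03 -0.01 -0.05] [-0.1   5.59 -4.03] [ 1.52 -0.07 -0.3 ]
```

View pics/z11.png

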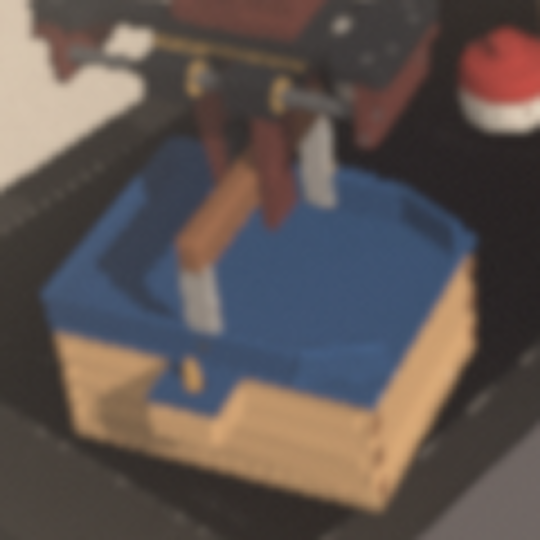

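Request:
step_arm(series="0.0007 0 0.0007 0 0 0 0; 0.0007 0 0.0015 0 0 0 0; 0.0007 0 0.002 0 0 0 0; 0.0007 0 0.002 0 0 0 0")

```text
time_s: 14.33
eef_pos: [0.5143, 0.1549, 0.1346]
orientation: [1.859, 2.532, 0.001]
wrist_force: [-3.5, 4.9, 8.6]
grip_width: 0.157
```

Request:
step_arm(series="0 0 -0.0005 0 0 0 0.02; 0 0 -0.0005 0 0 0 0.03; 0 0 -0.0005 0 0 0 0.04; 0 0 -0.0005 0 0 0 0.05; 0 0 -0.0005 0 0 0 0.05; 0 0 -0.0005 0 0 0 0.05; 0 0 -0.0005 0 0 0 0.05; 0 0 -0.0005 0 0 0 0.05")

```text
time_s: 15.0
eef_pos: [0.514, 0.1544, 0.134]
orientation: [1.859, 2.532, -0.001]
wrist_force: [1.1, 0.1, 0.1]
grip_width: 0.567
```

Run:
```python
from h import *
im=vision.snapshot("scene")[:,:,::-1]
s=ctrl.read_state();print(s["time_s"],s["eef_pos"].round(4),s["wrist_force"].round(2),s["torque"].round(2),s["grip_width"]*.0878)
cv2.imwrite("pics/z12.png",cv2.resize(im[160:280,150:270],None,fx=4.5,fy=4.5,interpolation=cv2.INTER_CUBIC))
```

```text
15.05 [0.514  0.1544 0.1341] [-0.68 -0.8  -0.09] [ 0.03  0.   -0.01] 0.0501420375821665
```

View pics/z12.png

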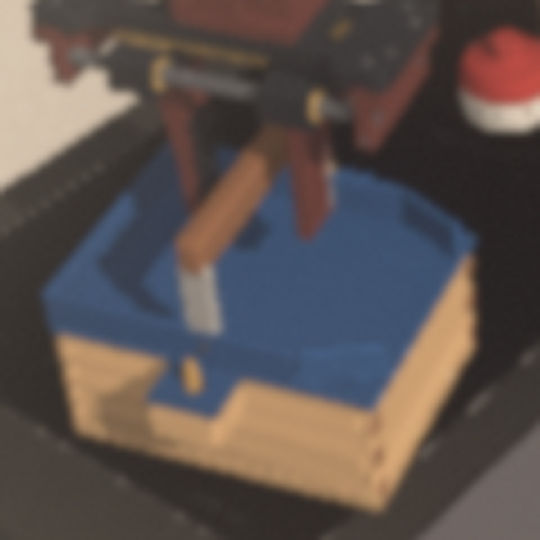

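Released, with zero force reading. Now I'll draw straight up.

Request:
step_arm(series="0 0 -0.005 0 0 0 0.05; 0 0 -0.015 0 0 0 0.05; 0 0 -0.03 0 0 0 0.05; 0 0 -0.055 0 0 0 0.05; 0 0 -0.08 0 0 0 0.05; 0 0 -0.11 0 0 0 0.05; 0 0 -0.14 0 0 0 0.05; -0.03 0 -0.15 0 0 0 0.05; -0.065 0 -0.15 0 0 0 0.05; -0.1 0 -0.15 0 0 0 0.05; -0.135 0 -0.15 0 0 0 0.05; -0.17 0 -0.15 0 0 0 0.05; -0.2 0 -0.15 0 0 0 0.05; -0.2 0 -0.15 0 0 0 0.05; -0.2 0 -0.15 0 0 0 0.05")

```text
time_s: 16.3
eef_pos: [0.574, -0.0385, 0.2852]
orientation: [1.864, 2.527, -0.001]
wrist_force: [-0.2, -0.5, -0.5]
grip_width: 0.57
```

Run:
```python
from h import *
im=vision.snapshot("scene")[:,:,::-1];t=vision.snapshot("top")[:,:,::-1]
s=ctrl.read_state();print(s["time_s"],s["eef_pos"].round(4),s["wrist_force"].round(2),abs(s["qd"]).max())
cv2.imwrite("pics/z13.png",cv2.resize(im[110:290,130:330],None,fx=3.9,fy=3.3,interpolation=cv2.INTER_CUBIC))
cv2.imwrite("pics/t13.png",cv2.resize(t[190:300,160:310],None,fx=5,fy=5,interpolation=cv2.INTER_CUBIC))
```

```text
16.4 [ 0.5738 -0.0352  0.2847] [ 0.19  0.29 -0.27] 0.014665095838935936
```

View pics/z13.png

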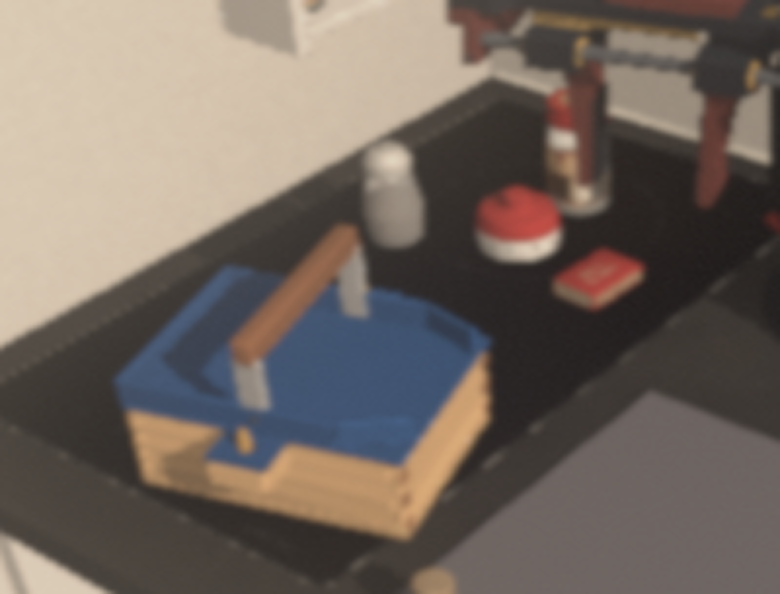

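View pics/t13.png

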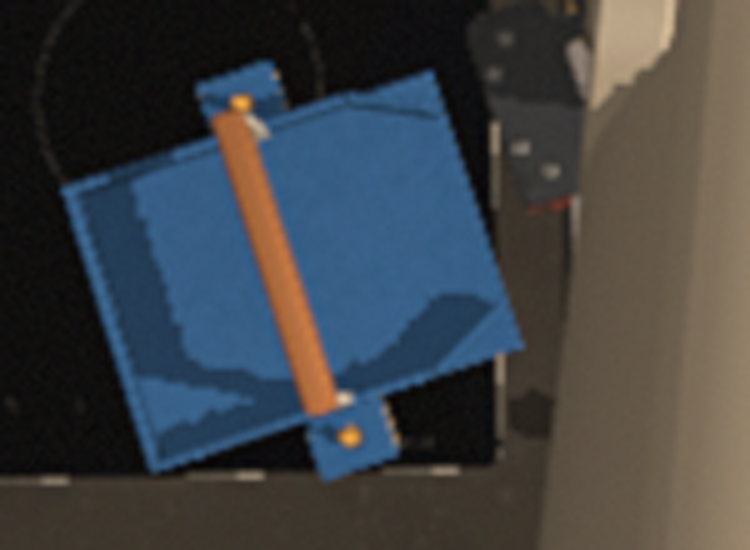

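Both pins stand through the tray's holes, at top-crop (241,102) and (350,435). The tray is flush on the rim, the other items stand where they were, and the arm is clear, so I'm handing in.

```bash
python3 -c "
from station import job; print(job.hand_in())"
```

```text
the job is handed in; nothing more can be done
None
```

The job is done and handed in at about 16.4 s of the 56 s allowed; no verdict is reported.

**What I did:** I gripped the tray by its handle, carried it to the box and tipped it to about 32°. All three tea lights slid off the lip into the box. I then levelled the tray, lowered it over the two pins onto the rim, opened the fingers and drew back.

**Last checks:**
- **Lights:** the picture after tipping showed all three lying in the box below the rim. The fingers did not come near them in any picture, but finger contact with the lights is not something I could measure.
- **Tray:** the final pictures show both pins through the holes and the tray flush on the rim. The tool height at contact put the tray's underside within about 1 mm of the rim.
- **Release:** the contact force was near zero after the fingers opened.
- **Other items:** the matches, timer and salt shaker look unmoved. The cork is only partly in the final views, and I saw no shift.

**What disagreed:**
- The two cameras differed by about 3 to 6 mm in position, so I aligned the holes to the pins within the same view.
- The first hover over the box was about 3 mm off in y, and I corrected it before lowering.
- While the tray was going onto the pins, a side force of about 6 N built up. It was still about 5 N after a 0.7 mm shift and went away on release.

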